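# Weigh a tin of hooks on a spring hand scale

## Task

Pick the tin of hooks off the crowded white board with the gripper and set it down upright in the middle of the green mat; leave the scale in its stand until then. Next take the hand scale, hook it under the tin's red bail and lift, so that the tin hangs still, about 2 to 3 cm clear of the mat and over it, for a good second and a half. Then lower the tin gently back onto the middle of the mat, unhook, and hang the scale back in its stand as it was; do not drop the tin, and leave the jar, stud finder, nut driver, glue bottle and screw box where they are.

Things in the scene. Friction and masses are not known exactly. Their poses are not given: they have to be found in the camera images.
- tin: Round steel tin of brass, copper and aluminium-coloured hooks, diameter 64 mm, height 60 mm, closed flat on top for handling, about 0.3 to 0.6 kg, loose. A stiff red wire bail (8 mm thick, does not fold) arches over it, 109 mm high in all. Origin at the centre of the underside, z up; the bail lies in the tin's y-z plane.
- bail (a point): Centre of the bail's straight crown on the tin, 105 mm above the tin's underside. The crown runs 46 mm along the tin's y axis (23 mm either side), 8 mm thick; 41 mm of free height between the crown's underside and the top of the tin.
- board: White melamine base board of the cabinet, 240 x 220 x 16 mm (x, y, z), fixed, origin at the centre of its underside. The tin and the jar stand on its near half (which is which varies), the stud finder and nut driver lie behind them.
- mat: Green weighing mat, 130 x 130 x 4 mm, fixed on the table, origin at the centre of its underside, so its top is 4 mm above the origin.
- scale: Spring hand scale, 0.16 kg, loose, hangs upright in its stand. Origin on its axis at the underside of the black shoulder plate (40 x 64 x 5 mm in x, y, z). Above it an orange grip: 14 mm thick in x, 44 mm wide in y, z = 5 to 50 mm. Below it an aluminium case 22 x 30 mm (x, y) down to z = -60 mm, then a steel hook.
- hook_seat (a point): Seat of the hook, on the scale's axis, 112.5 mm below its origin unloaded. Hook of 7 mm wire in the scale's x-z plane, mouth 29 mm wide inside, tip towards +x. In the scale's frame: tip at x = 18 mm, its top at z = -98; back at x = -18; lowest point z = -120. A bar enters the mouth from the +x side between z = -98 and -69 mm.
- scale_hook (a joint): Stretch of the scale's spring in m: 0 unloaded, grows as the hook is pulled down, at most 0.03. 350 N/m, so about 28 mm per kg.
- stand: Fixed stand: base 130 x 110 x 10 mm, column at x = 57 to 71 mm, 76 mm wide, and a flat fork of two arms from x = -35 mm to the column, tops 150 mm high, each 18 mm wide, 40 mm gap. The fork is open to the stand's -x and upwards; the scale's shoulder plate rests across both arms, scale x along stand x. Origin on the table under the scale's axis.
- rest (a point): On the stand, centre of the gap at the top of the fork arms, 150 mm above the table: the place of the scale's origin when it hangs at home.
- jar: Glass jam jar with silver lid, diameter 64 mm, 95 mm high, on the board; a bystander.
- stud_finder: Grey plastic stud finder lying on the board, 50 x 125 x 26 mm; a bystander.
- nut_driver: Blue-handled nut driver lying on the board along its y axis, 187 mm long, 26 mm thick; a bystander.
- glue: Yellow glue bottle with red cap, diameter 56 mm, 170 mm high, at the back of the table; a bystander.
- screw_box: Cardboard screw box, 70 x 110 x 50 mm, at the back of the table; a bystander.
Mind the look-alikes: they are no part of the job. What is shaped like the stand but yellow is not meant.

How it is judged:
On the way, in this order (a step that is already met when the one before it is completed fails the run):
1. the tin stands upright and released on the mat, while the scale still hangs in its stand (horizontal distance between tin and mat below 0.045 m and z of tin in the frame of mat below 0.008 m and angle between each of tin, scale's own z axis and vertical below 0.1 rad and linear speed of tin below 0.03 m/s and contact force between the fingers and tin below 0.05 N and distance between scale and rest below 0.015 m), for 0.2 s.
2. the tin hangs still from the scale's hook, clear of the mat and over it, the gripper not touching the tin (z of tin in the frame of mat above 0.014 m and horizontal distance between tin and mat below 0.06 m and value of joint scale_hook above 0.005 m and contact force between scale and tin above 1.5 N and contact force between each of the arm, the fingers and tin below 0.05 N and linear speed of tin below 0.04 m/s and angle between tin's own z axis and vertical below 0.35 rad), for 0.8 s.
At the end, for the whole second after the job is handed in: The tin stands upright (within 0.1 rad) and at rest on the mat, its centre within 45 mm of the mat's centre, unhooked; the scale hangs upright and at rest in its stand, its origin within 15 mm of the rest point (horizontal distance between tin and mat below 0.045 m and z of tin in the frame of mat below 0.008 m and angle between each of tin, scale's own z axis and vertical below 0.1 rad and linear speed of each of tin, scale below 0.03 m/s and contact force between scale and tin below 0.05 N and distance between scale and rest below 0.015 m); the robot touches nothing.
It fails at once if the tin is dropped or knocked: it moves faster than 0.5 m/s while neither the gripper nor the scale holds it (contact force between each of the fingers, scale and tin below 0.05 N and linear speed of tin above 0.5 m/s).
It fails at once if a bystander is pushed more than 30 mm (distance of any of jar, stud_finder, nut_driver, glue, screw_box from where it was at the start of the episode above 0.03 m).
It fails at once if the jar or the glue bottle is tipped by more than 0.4 rad (angle between any of jar, glue's own z axis and vertical above 0.4 rad).
It also fails if it takes over 64 s, if anything falls off the work surface, if the arm or the gripper's body presses on something with over 40 N, if the wrist force passes 120 N, or if a joint passes its speed limit or range.

## Robot

A 7-joint arm with a two-finger parallel gripper is mounted at the origin on the work surface. World frame = base frame: x ahead of the robot, y to its left, z up, the work surface at z = 0. Lengths are in m, angles in rad, forces in N, time in s.
With the tool pointing down it reaches from about 0.35 to 0.9 m from the base axis. Payload 8.1 kg.
Tool frame: the origin (TCP) lies midway between the tips of the shut fingers; the grasp point (between the pads) lies 19 mm behind it; x points along the fingers, y is the direction in which the jaws open and shut, and the axes are right-handed (so a half turn about x gives the same grasp; the last joint's range is limited). The gripper opens to 85 mm and grips with 20 to 120 N. Pads are 22 mm wide; open, the fingers measure 114 mm over their backs; the gripper's body (76 mm by 85 mm) begins 54 mm behind the grasp point. The pads swing forward as they close: fully open they stand 13 mm farther back than shut.
Start: joints at [-1.234, 0.434, 0.025, 1.573, -0.012, 1.134, -0.075], TCP at [0.266, 0.566, 0.231] pointing down, gripper open.
Joint ranges: [-2.62, 2.62], [-0.44, 2.09], [-1.27, 1.32], [0.08, 2.57], [-1.32, 4.46], [0.12, 2], [-2.74, 2.74]. Speed limits (rad/s): [2.22, 2.22, 3.01, 3.01, 3.14, 3.14, 3.14].

## Interface

Orientations are given as a unit quaternion [x, y, z, w].
In Python, from cell import manip, hand, state, eyes gives the robot as it stands. Calls block until the motion is done:
- manip.goto(position, orientation): joint-space move of the TCP to a pose.
- manip.move_linear(position, velocity=0.15, attitude=None, guard=None): straight line of the TCP; attitude=None keeps the orientation; velocity is the mean speed in m/s. With guard (N) it stops when the force on the tool has changed by that much, and returns True; else False.
- manip.move_j(angles): joint-space move.
- hand.open_jaws() and hand.clamp(): open the fingers fully, or close them until they stop; the grip force is fixed at half the most.
- manip.sleep(seconds).
- manip.inverse_kinematics(position, orientation): joint angles nearest the present ones, or None.
- state(): the state.
- eyes.snapshot(name): name is "side" or "top" or "wrist"; returns the picture (480x640x3 uint8, red, green, blue); there is no depth.
- eyes.get_calibration(name): a dict with "fx", "fy", "cx", "cy" (pixels), "position" and "orientation" of the camera in the world. Camera axes: x right, y down, z forward; pixel columns grow to the right and rows downward; lengths in m; the calibration is good to about 2 mm. A picture is of the moment at which its call begins: read the wrist's pose just before it. get_calibration takes no time and is no camera call; for the wrist camera it gives the pose at the moment of the call.
A pose or a line that the arm cannot do raises manip.MotionError and nothing moves.
- manip.finish_job(): hands the job in, once; it reports no verdict.
The state is a dict: "time": time; "q": joint angles; "dq": joint speeds; "joint_efforts": joint torques, N m; "tool_pos": TCP position; "ee_rot": TCP orientation; "wrist_force": force on the tool from outside, world axes, zero at the start; "torque": the same for the moment, N m; "opening": opening from 0.0 (shut) to 1.0 (fully open).
Only numpy, scipy, OpenCV 4.12 (cv2) and the standard library are available. Lean on these libraries where they do the work, as an engineer would, in place of code of your own. Each camera call takes 0.05 s, during which the arm holds its last target. There are 200 camera calls.

## Working session

There is one attempt and no reset: what is moved stays moved. The work goes in short steps, each a Python script; the robot and the scene stay as the last script left them, time stands still between calls to the robot, and variables do not carry over. Pictures are saved under pics/ and viewed, about 8 in all and at most 12, crops included, and the job is handed in when it is done.

```bash
ls; mkdir -p pics; python3 - <<'E'
from cell import manip, hand, state, eyes
import cv2
s=state();print(s)
for n in("top","side"):
    im=eyes.snapshot(n);cv2.imwrite(f"pics/{n}0.png",im[:,:,::-1]);print(n,eyes.get_calibration(n))
print(eyes.get_calibration("wrist"))
E
```

```text
pics
{'time': 0.0, 'q': array([-1.2335915 ,  0.43519616,  0.02499065,  1.57411253, -0.01161322,
        1.13400666, -0.07511743]), 'dq': array([-1.30265473e-03,  3.87522806e-05, -1.82194736e-03,  9.62926047e-04,
        1.73627448e-03,  7.23262306e-04,  3.11299726e-04]), 'joint_efforts': array([-1.90146180e-03, -6.70472789e+01,  1.02369446e+00, -3.16225541e+01,
        1.53933145e-02,  1.22042143e-02,  5.30360225e-06]), 'tool_pos': array([0.26593973, 0.56502792, 0.23053687]), 'ee_rot': array([ 0.15372905,  0.69014371, -0.15483471,  0.68999656]), 'wrist_force': array([-0.43514252, -0.36401615,  0.23532686]), 'torque': array([ 0.02628335, -0.03520673, -0.00191182]), 'opening': 0.9985697458236735}
top {'fx': 479.2758776499222, 'fy': 479.2758776499222, 'cx': 321.7172792083695, 'cy': 240.33729581145482, 'position': array([ 0.4578332 , -0.07518545,  1.06432798]), 'orientation': array([-0.70398852,  0.70544547, -0.04294271,  0.07001976])}
side {'fx': 466.1973935258113, 'fy': 466.1973935258113, 'cx': 324.1432125739166, 'cy': 241.77906028463343, 'position': array([ 0.09998983, -0.80580484,  0.66326328]), 'orientation': array([ 0.82937407, -0.26025392,  0.14077085, -0.47390939])}
{'fx': 407.69251342929635, 'fy': 407.69251342929635, 'cx': 324.58610556086984, 'cy': 238.69020190977477, 'position': array([0.19687304, 0.59733348, 0.37236509]), 'orientation': array([0.83467242, 0.52967509, 0.07995337, 0.12795978])}
```

View pics/top0.png

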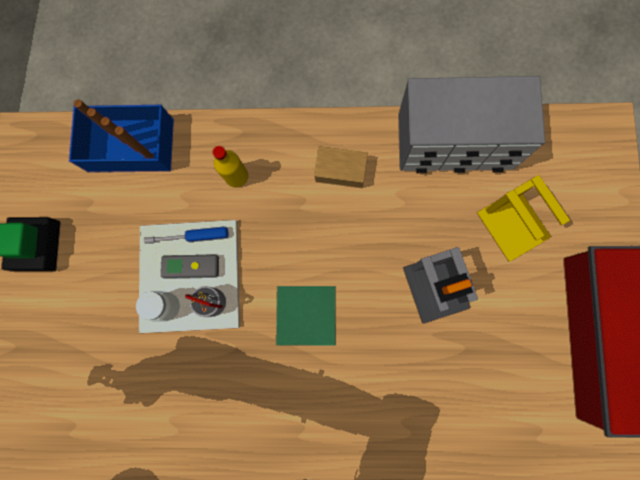

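View pics/side0.png

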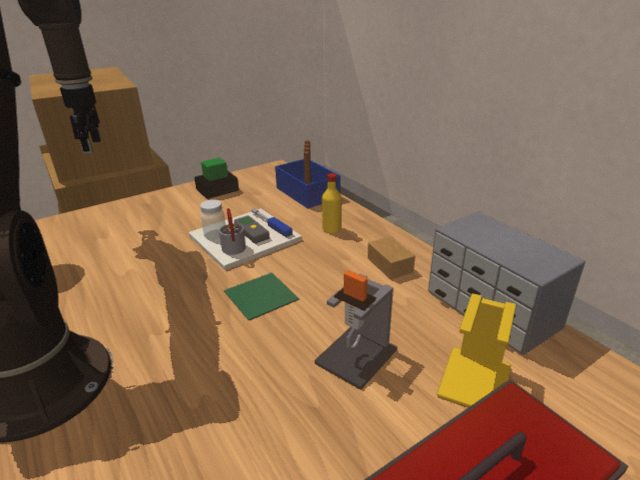

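Top view: tin with red bail at (208,300), jar at (153,305), mat at (306,316), and the grey stand holding the orange-gripped scale at (457,288). The look-alikes are the yellow stand (525,218), the red toolbox on the right, the red glue cap (219,153), and the green block (15,240) and green mark on the stud finder.

```bash
cat > h.py <<'E'
import numpy as np, cv2
from scipy.spatial.transform import Rotation as R
from cell import manip, hand, state, eyes
def ray(c,px):
    r=R.from_quat(c["orientation"])
    d=r.apply(np.c_[(px[:,0]-c["cx"])/c["fx"],(px[:,1]-c["cy"])/c["fy"],np.ones(len(px))])
    return np.array(c["position"]),d
def onplane(c,px,z):
    o,d=ray(c,np.atleast_2d(np.float64(px))); return (o+d*((z-o[2])/d[:,2])[:,None])[:,:2]
def tri(c1,p1,c2,p2):
    o1,d1=ray(c1,np.atleast_2d(np.float64(p1)));o2,d2=ray(c2,np.atleast_2d(np.float64(p2)))
    A=np.c_[d1[0],-d2[0]];t=np.linalg.lstsq(A,o2-o1,rcond=None)[0]
    a=o1+t[0]*d1[0];b=o2+t[1]*d2[0];return (a+b)/2,np.linalg.norm(a-b)
def mask(im,lo,hi,box=None):
    m=cv2.inRange(cv2.cvtColor(im,cv2.COLOR_RGB2HSV),lo,hi)
    if box is not None:
        k=np.zeros_like(m);x0,y0,x1,y1=box;k[y0:y1,x0:x1]=1;m=m*k
    n,l,s,c=cv2.connectedComponentsWithStats(m)
    i=1+np.argmax(s[1:,4]);return (l==i).astype(np.uint8)
def rect(m): return cv2.minAreaRect(cv2.findContours(m,0,1)[0][0] if len(cv2.findContours(m,0,1)[0])==1 else max(cv2.findContours(m,0,1)[0],key=cv2.contourArea))
def quat(a):  # tool down, jaws along angle a
    x=np.array([0,0,-1.]);y=np.array([np.cos(a),np.sin(a),0]);return R.from_matrix(np.c_[x,y,np.cross(x,y)]).as_quat()
RED=((0,150,60),(6,255,255));GREEN=((60,80,30),(95,255,255));ORANGE=((7,180,120),(16,255,255))
E
python3 - <<'E'
from h import *
t=cv2.imread("pics/top0.png")[:,:,::-1].copy();s=cv2.imread("pics/side0.png")[:,:,::-1].copy()
ct=eyes.get_calibration("top");cs=eyes.get_calibration("side")
def rep(n,col,bt,bs,z):
    mt=mask(t,*col,bt);ms=mask(s,*col,bs);rt=rect(mt);rs=rect(ms)
    print(n,rt,rs,"area",mt.sum(),ms.sum())
    q=onplane(ct,cv2.boxPoints(rt),z);print(" plane corners",q.round(3).tolist(),"c",q.mean(0).round(4))
    print(" tri",tri(ct,rt[0],cs,rs[0]))
rep("bail",RED,(180,280,240,325),(215,200,250,260),.121)
rep("mat",GREEN,(265,275,350,355),(215,265,310,325),.004)
rep("grip",ORANGE,(430,270,485,305),(335,265,375,305),.2)
cr=lambda im,x,y,w,h:cv2.resize(im[y:y+h,x:x+w],(400,400*h//w),interpolation=cv2.INTER_CUBIC)
a=np.hstack([cr(t,395,235,100,100),cr(t,135,240,110,110)[:400]]);b=np.hstack([cr(s,310,260,100,130)[:520],np.pad(cr(s,185,185,120,100),((0,187),(0,0),(0,0)))[:520]])
cv2.imwrite("pics/crop0.png",np.vstack([a,b])[:,:,::-1][:, :]); 
im=cv2.imread("pics/crop0.png");cv2.imwrite("pics/crop0.png",cv2.resize(im,(522,600)))
E
```

```text
bail ((201.7398223876953, 301.728515625), (34.171775817871094, 4.1033034324646), 19.653823852539062) ((230.5279998779297, 224.4040069580078), (31.573284149169922, 2.6832821369171143), 79.69515228271484) area 105 73
 plane corners [[0.496, 0.232], [0.504, 0.229], [0.481, 0.164], [0.474, 0.167]] c [0.4887 0.1981]
 tri (array([0.49050261, 0.20636667, 0.09060612]), np.float64(0.0019688640426011547))
mat ((305.5, 315.5), (57.0, 57.0), 90.0) ((260.20648193359375, 294.4703369140625), (35.68778610229492, 61.68314743041992), 66.29735565185547) area 3341 1700
 plane corners [[0.525, 0.065], [0.525, -0.062], [0.402, -0.061], [0.401, 0.063]] c [0.463  0.0012]
 tri (array([0.46215733, 0.00111027, 0.0048006 ]), np.float64(0.0006309971067410927))
grip ((458.1500244140625, 285.95001220703125), (7.589465141296387, 24.981992721557617), 71.56504821777344) ((354.3219299316406, 284.6917724609375), (28.469642639160156, 22.01431655883789), 24.443954467773438) area 190 490
 plane corners [[0.513, -0.262], [0.527, -0.305], [0.514, -0.308], [0.5, -0.266]] c [ 0.5138 -0.2852]
 tri (array([ 0.51317157, -0.28814898,  0.1830406 ]), np.float64(0.004070774722692433))
```

View pics/crop0.png

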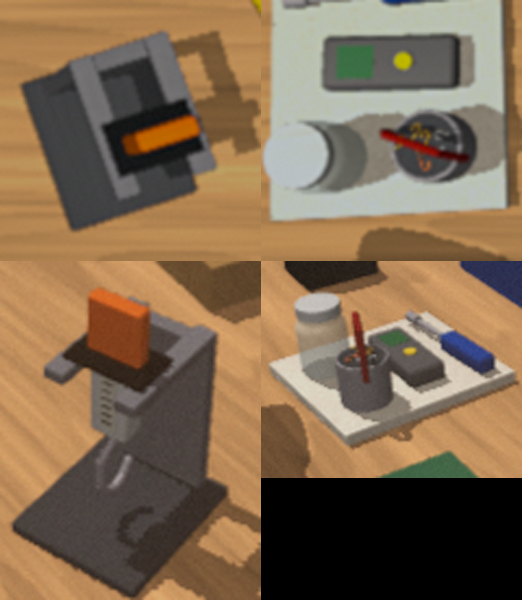

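The close crop confirms the choice. The tin is the open cup of hooks with the red bail, right of the silver-lidded jar. The scale hangs in the grey stand, whose fork opens towards the robot. Moving above the tin for one close look.

```bash
python3 - <<'E'
from h import *
s=state();M=R.from_quat(s["ee_rot"]).as_matrix();print("tool y yaw",np.degrees(np.arctan2(M[1,1],M[0,1])))
for a in(-19,161):
  print(a,[ (lambda q: None if q is None else q.round(2))(manip.inverse_kinematics([x,y,z],quat(np.radians(b)))) for x,y,z,b in((.489,.2,.26,a),(.463,0,.12,a+19),(.40,0,.21,a+19),(.513,-.288,.166,a+37),(.513,-.288,.3,a+37))])
a=np.radians(161 if abs(s["ee_rot"][0])<0 else -19)
try: manip.goto([.489,.2,.26],quat(a))
except manip.MotionError as e: print(e)
c=eyes.get_calibration("wrist");im=eyes.snapshot("wrist");cv2.imwrite("pics/w1.png",im[:,:,::-1])
import json;json.dump({k:np.array(v).tolist() for k,v in c.items()},open("w1.json","w"));print(c,state()["time"])
m=mask(im,*RED);r=rect(m);print(r,m.sum());q=onplane(c,cv2.boxPoints(r),.121);print(q.round(4).tolist(),q.mean(0))
E
```

```text
tool y yaw 64.7988607792195
-19 [array([-0.88,  0.26,  0.5 ,  1.8 , -0.14,  1.12, -0.67]), array([-0.54,  0.34,  0.54,  2.12, -0.26,  0.74,  0.17]), array([-0.7 ,  0.07,  0.62,  2.15, -0.05,  0.94, -0.05]), array([-0.29,  0.68,  1.15,  1.8 , -0.69,  1.13,  1.41]), array([-0.26,  0.45,  1.02,  1.62, -0.39,  1.3 ,  1.14])]
161 [array([-0.4 ,  0.26, -0.11,  1.76,  0.03,  1.12,  2.29]), array([-0.93,  0.54,  1.16,  2.15, -0.66,  0.88, -2.51]), None, array([-0.29,  0.68,  1.15,  1.8 , -0.69,  1.13, -1.73]), array([-0.32,  0.51,  1.16,  1.62, -0.48,  1.33, -1.92])]
{'fx': 407.69251342929635, 'fy': 407.69251342929635, 'cx': 324.58610556086984, 'cy': 238.69020190977477, 'position': array([0.51278699, 0.27326408, 0.40156313]), 'orientation': array([ 0.97524835, -0.16165951, -0.02467677,  0.14882175])} 1.7333
((325.0317077636719, 204.0146484375), (92.04881286621094, 9.995121002197266), 88.21009063720703) 761
[[0.4991, 0.2458], [0.5056, 0.2438], [0.4865, 0.1806], [0.4795, 0.1827]] [0.49269126 0.21324972]
```

View pics/w1.png

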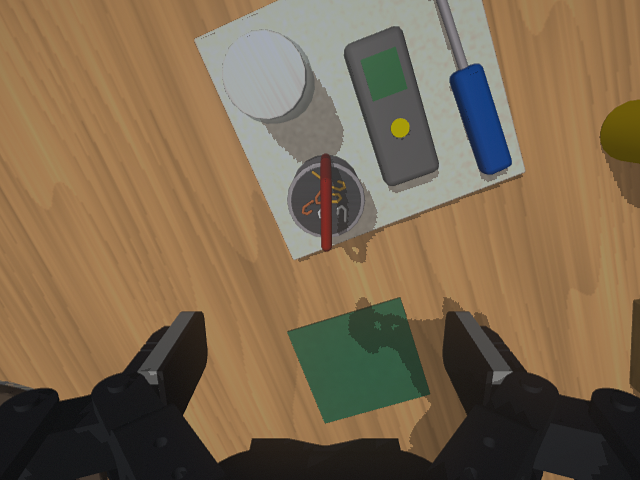

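Wrist view: the tin's rim centre is near (326,198), and the bail runs vertically from (326,155) to (326,250). The jar is at (265,75), well clear. The crown's position along the bail comes from the rim circle at z = 0.076.

```bash
python3 - <<'E'
from h import *
import json
c=json.load(open("w1.json"))
e=onplane(c,[[289,198],[363,198],[326,160],[326,236]],.076);print(e.round(4),np.linalg.norm(e[0]-e[1]),np.linalg.norm(e[2]-e[3]))
rim=e.mean(0)
t=cv2.imread("pics/top0.png")
ct=eyes.get_calibration("top");print("top rim",onplane(ct,[135+(432-261)*110/261,143*110/261+240],.076))
d=np.array([np.cos(np.radians(73)),np.sin(np.radians(73))]);p=np.array([.49269,.21325]);print("rim",rim,"on crown line",p+d*np.dot(rim-p,d))
E
```

```text
[[0.4638 0.219 ]
 [0.5206 0.1997]
 [0.502  0.2382]
 [0.4818 0.1788]] 0.060038107930393096 0.06269725921930779
top rim [[0.49307867 0.20000623]]
rim [0.49206102 0.20892386] on crown line [0.49142666 0.2091178 ]
```

```bash
python3 - <<'E'
from h import *
a=np.radians(-17);P=np.array([.4915,.207])
manip.move_linear([*P,.16],.2,attitude=quat(a))
print("guard",manip.move_linear([*P,.100],.08,guard=8))
c=eyes.get_calibration("wrist");im=eyes.snapshot("wrist");cv2.imwrite("pics/w2.png",im[:,:,::-1])
hand.clamp();s=state();print(s["opening"],s["tool_pos"],s["wrist_force"])
manip.move_linear([*P,.13],.06);manip.sleep(.3);s=state();print(s["opening"],s["wrist_force"],s["time"])
im=eyes.snapshot("wrist");cv2.imwrite("pics/w3.png",np.hstack([cv2.imread("pics/w2.png")[::,::][:, :],im[:,:,::-1]]))
i=cv2.imread("pics/w3.png");cv2.imwrite("pics/w3.png",cv2.resize(i,(800,300)))
E
```

```text
guard False
0.06919998964137151 [0.4914663  0.20696919 0.10011573] [-2.0324629  -0.28285748  3.08657621]
0.06843950533457785 [-0.6720806  -0.17299473 -5.06074973] 4.9917
```

View pics/w3.png

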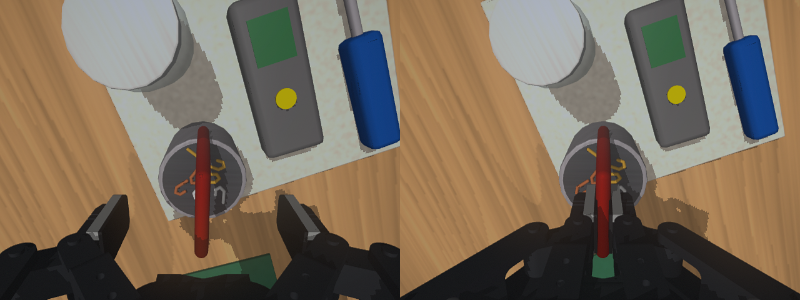

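```bash
python3 - <<'E'
from h import *
P=np.array([.4915,.207]);T=np.array([.4625,.001])
manip.move_linear([*P,.19],.12)
manip.move_linear([*T,.16],.13,attitude=quat(0.))
manip.move_linear([*T,.100],.08);manip.sleep(.2)
print("touch",manip.move_linear([*T,.085],.015,guard=3));s=state();print(s["tool_pos"],s["wrist_force"],s["ee_rot"])
hand.open_jaws();manip.sleep(.2)
manip.move_linear([*T,.2],.12)
T2=T+[-.03,0]
c=eyes.get_calibration("wrist");im=eyes.snapshot("wrist")
m=mask(im,*RED);r=rect(m);q=onplane(c,cv2.boxPoints(r),.109);print(r,q.round(4).tolist())
g=mask(im,*GREEN);tp=eyes.snapshot("top");sd=eyes.snapshot("side")
ct=eyes.get_calibration("top");rt=rect(mask(tp,*RED,(270,270,345,350)));print("top bail",rt,onplane(ct,cv2.boxPoints(rt),.109).round(4).tolist())
cv2.imwrite("pics/w4.png",np.vstack([np.hstack([cv2.resize(im,(400,300)),cv2.resize(tp[270:360,255:375],(400,300))]),np.hstack([cv2.resize(sd[220:340,190:350],(400,300)),cv2.resize(sd[250:370,290:450],(400,300))])])[:,:,::-1])
import json;json.dump({k:np.array(v).tolist() for k,v in c.items()},open("w4.json","w"));print(state()["time"])
E
```

```text
touch True
[0.46242601 0.00098418 0.08807348] [-0.16161265 -0.03387588  6.32949845] [-0.49995761 -0.50008608  0.50009603 -0.49986025]
((326.0, 226.5), (115.0, 12.0), 90.0) [[0.4588, 0.0454], [0.4656, 0.0454], [0.466, -0.0253], [0.4585, -0.0253]]
top bail ((319.5, 315.5), (1.0, 1.0), 90.0) [[0.463, -0.0332], [0.463, -0.0351], [0.461, -0.0352], [0.461, -0.0332]]
11.5
```

View pics/w4.png

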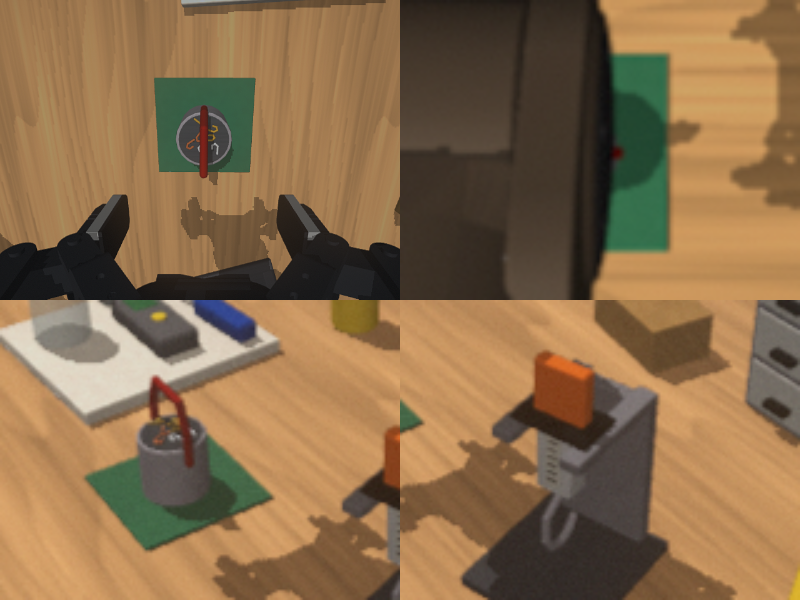

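The tin stands upright on the mat, with its rim at about (326,221) in the full wrist frame. The scale still hangs in its stand. Moving above the scale for one look; grip yaw is about 18°.

```bash
python3 - <<'E'
from h import *
import json
c=json.load(open("w4.json"));im=cv2.imread("pics/w4.png")
print("rim",onplane(c,[[326,221],[283,221],[369,221]],.064).round(4).tolist())
m=mask(np.ascontiguousarray(im[:300,:400,::-1]),*GREEN);r=rect(m);print("mat",onplane(c,np.array(r[0])*1.6,.004))
S=np.array([.5135,-.2865]);a=np.radians(18.)
manip.goto([*S,.32],quat(a))
c=eyes.get_calibration("wrist");im=eyes.snapshot("wrist");cv2.imwrite("pics/w5.png",im[:,:,::-1])
m=mask(im,*ORANGE);r=rect(m);q=onplane(c,cv2.boxPoints(r),.2);print(r,m.sum(),q.round(4).tolist(),q.mean(0))
json.dump({k:np.array(v).tolist() for k,v in c.items()},open("w5.json","w"));print(state()["time"],c["position"])
E
```

```text
rim [[0.4622, 0.003], [0.432, 0.003], [0.4924, 0.003]]
mat [[0.46322381 0.00595736]]
((324.4999694824219, 224.99996948242188), (71.99998474121094, 18.999996185302734), 90.0) 1405 [[0.4987, -0.2604], [0.5104, -0.2566], [0.5261, -0.3037], [0.5138, -0.3077]] [ 0.51223714 -0.28210461]
12.75 [ 0.48999847 -0.21320193  0.46110085]
```

View pics/w5.png

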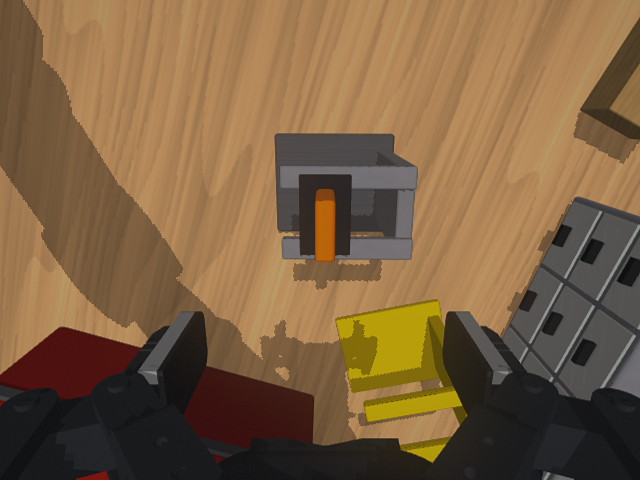

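Wrist view: the orange grip at (325,225) lies exactly along the jaw plane. The black plate straddles both grey arms (rows 166–259), and the column is on the right, so the fork opens to the left as expected. Grasping the scale at (0.513, -0.285).

```bash
python3 - <<'E'
from h import *
import json
c=json.load(open("w5.json"));print("rest~",onplane(c,[[325,212.5]],.15),"plate",onplane(c,[[325,215]],.155))
S=np.array([.513,-.2848]);a=np.radians(18.)
manip.move_linear([*S,.23],.15,attitude=quat(a))
print("g",manip.move_linear([*S,.166],.07,guard=8))
hand.clamp();s=state();print(s["opening"],s["tool_pos"],s["wrist_force"])
manip.move_linear([*S,.19],.05);print(state()["wrist_force"])
manip.move_linear([*S,.31],.13)
manip.move_linear([.395,.003,.31],.2,attitude=quat(0.))
manip.move_linear([.395,.003,.209],.1);manip.sleep(.2);s=state();print(s["tool_pos"],s["opening"],s["wrist_force"],s["time"])
sd=eyes.snapshot("side");im=eyes.snapshot("wrist")
cv2.imwrite("pics/w6.png",np.hstack([cv2.resize(sd[180:340,170:340],(400,376)),np.pad(cv2.resize(im,(400,300)),((0,76),(0,0),(0,0)))])[:,:,::-1])
E
```

```text
rest~ [[ 0.51347592 -0.28476243]] plate [[ 0.51371328 -0.28549719]]
g False
0.15327760474879776 [ 0.51315525 -0.28476448  0.16613392] [0.16576462 0.72494675 1.664102  ]
[ 0.54187555  0.73600741 -1.93781524]
[0.39528118 0.00307689 0.20938133] 0.15905978821274527 [ 0.38289766  0.1380255  -2.26217582] 19.9917
```

View pics/w6.png

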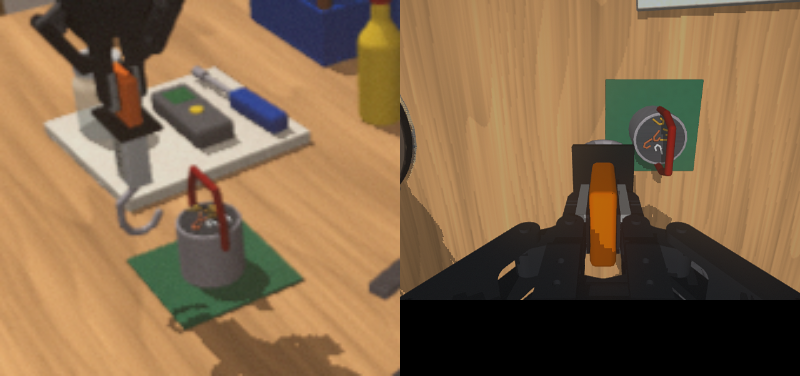

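The hook (about (140,205) in the left crop) hangs beside the tin with its tip facing the bail, and the scale is upright in the jaws. Sliding it under the crown.

```bash
python3 - <<'E'
from h import *
print("g",manip.move_linear([.4622,.003,.209],.05,guard=2.5));s=state();print(s["tool_pos"],s["wrist_force"])
manip.sleep(.2)
sd=eyes.snapshot("side");cv2.imwrite("pics/w7.png",cv2.resize(sd[180:320,180:320],(600,600),interpolation=2)[:,:,::-1]);print(state()["time"])
E
```

```text
g False
[0.46193475 0.00299107 0.20902386] [-0.37795714 -0.53207682 -1.78898227]
21.8333
```

View pics/w7.png

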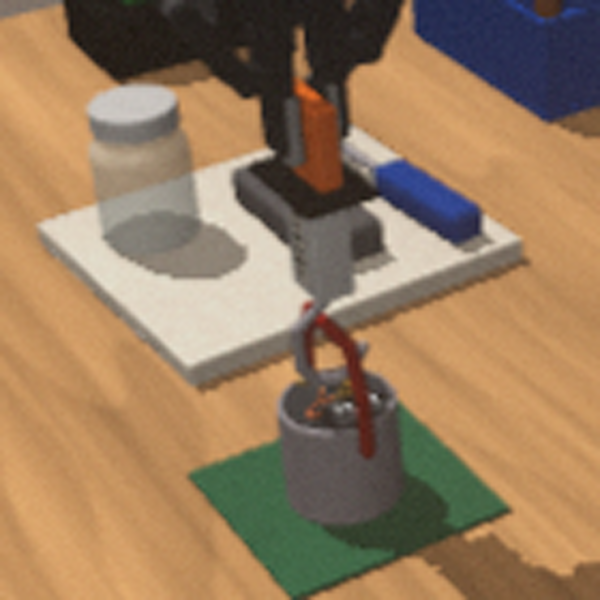

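The hook tip has passed under the crown without contact. Lifting slowly; I'll work out the clearance from the force.

```bash
python3 - <<'E'
from h import *
f0=np.mean([state()["wrist_force"][2] for _ in range(3)])
manip.move_linear([.462,.003,.228],.06)
manip.move_linear([.462,.003,.260],.025);manip.sleep(.3)
F=f0-state()["wrist_force"][2];h=.260-.2335-F/350;print("F",F,"h est",h,state()["tool_pos"])
z=min(max(.260+(.024-h),.262),.285);manip.move_linear([.462,.003,z],.02);manip.sleep(.5)
print(z,f0-state()["wrist_force"][2],state()["time"])
sd=eyes.snapshot("side");im=eyes.snapshot("wrist");cv2.imwrite("pics/w8.png",np.hstack([cv2.resize(sd[180:320,180:320],(400,400),interpolation=2),np.pad(cv2.resize(im,(400,300)),((0,100),(0,0),(0,0)))])[:,:,::-1])
manip.sleep(1.6);print(state()["wrist_force"],state()["time"])
E
```

```text
F 4.17809341536055 h est 0.014562590241826996 [0.46195141 0.00297717 0.25994996]
0.269437409758173 5.1599895728882235 25.1583
[-0.01049151 -0.19701275 -6.3044194 ] 26.8583
```

View pics/w8.png

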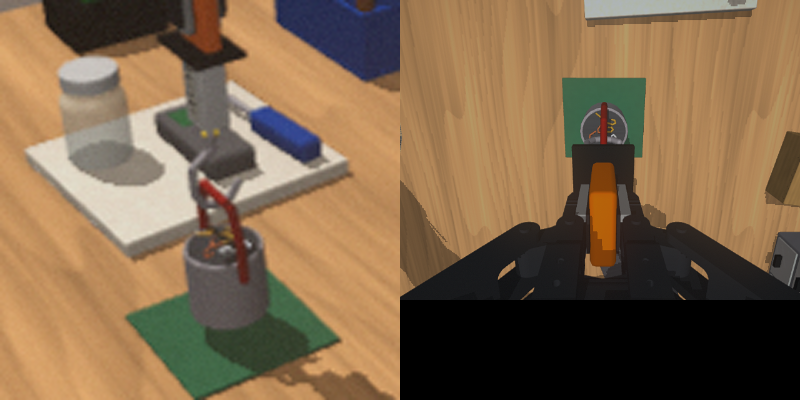

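The tin hangs level and clear of the mat, about 22 mm by force and also by image shift (8 px in the side view). I'll check it is still, then lower and unhook.

```bash
python3 - <<'E'
from h import *
for i in range(4):
    m=mask(eyes.snapshot("side"),*RED,(215,215,290,290));y,x=np.nonzero(m);print(x.mean().round(2),y.mean().round(2));manip.sleep(.27)
manip.move_linear([.462,.003,.25],.02)
manip.move_linear([.462,.003,.232],.015)
manip.move_linear([.462,.003,.209],.04);manip.sleep(.2);print(state()["wrist_force"])
print("g",manip.move_linear([.395,.003,.209],.05,guard=2.5));s=state();print(s["tool_pos"],s["wrist_force"],s["time"])
sd=eyes.snapshot("side");cv2.imwrite("pics/w9.png",cv2.resize(sd[170:320,150:300],(500,500),interpolation=2)[:,:,::-1])
E
```

```text
259.83 258.28
259.97 258.5
259.84 258.37
259.89 258.37
[-0.52483563  0.56904781 -1.32502352]
g False
[0.39528412 0.00300728 0.20901086] [ 0.6434521  -0.657567   -1.68723941] 33.0167
```

View pics/w9.png

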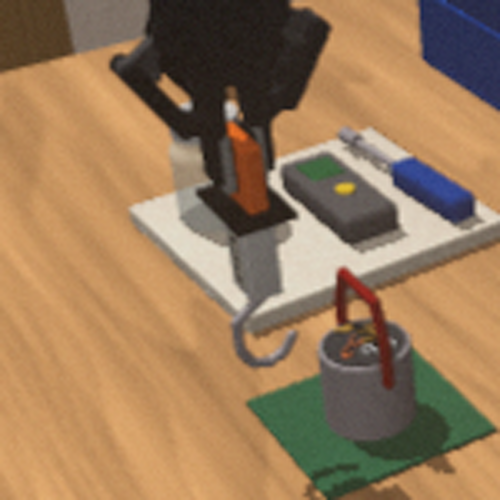

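The tin was still (jitter under 0.2 px). It is now back upright near the middle of the mat and unhooked. Returning the scale to its stand.

```bash
python3 - <<'E'
from h import *
S=np.array([.51315,-.28476]);a=np.radians(18.)
manip.move_linear([.395,.003,.31],.1)
manip.move_linear([*S,.315],.2,attitude=quat(a));manip.sleep(.2)
print("g1",manip.move_linear([*S,.175],.08,guard=5));s=state();print(s["tool_pos"],s["wrist_force"])
print("g2",manip.move_linear([*S,.163],.015,guard=1.5));s=state();print(s["tool_pos"],s["wrist_force"],s["time"])
sd=eyes.snapshot("side");cv2.imwrite("pics/w10.png",cv2.resize(sd[240:390,290:440],(500,500),interpolation=2)[:,:,::-1])
E
```

```text
g1 False
[ 0.51338427 -0.28490942  0.17542391] [ 0.17653774 -0.38501909 -1.47700672]
g2 True
[ 0.5131412  -0.28466668  0.16610094] [0.17393556 0.41723299 5.35987751] 38.6333
```

View pics/w10.png

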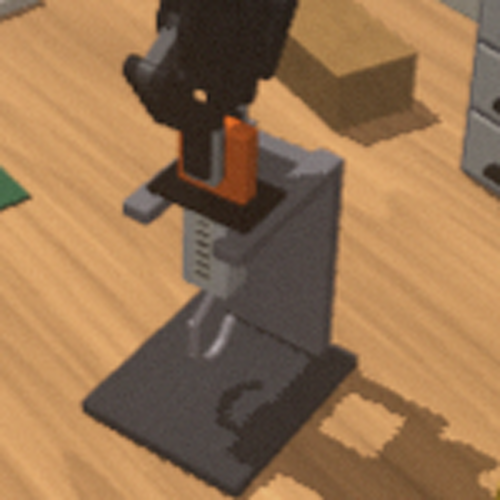

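The plate is seated on both arms at the original height (TCP 0.1661). Releasing and backing off.

```bash
python3 - <<'E'
from h import *
S=np.array([.51315,-.28476])
hand.open_jaws();manip.sleep(.3)
manip.move_linear([*S,.32],.1);manip.sleep(.3)
c=eyes.get_calibration("wrist");im=eyes.snapshot("wrist")
r=rect(mask(im,*ORANGE));q=onplane(c,cv2.boxPoints(r),.2);print("grip",r,q.mean(0))
tp=eyes.snapshot("top");sd=eyes.snapshot("side");ct=eyes.get_calibration("top");cs=eyes.get_calibration("side")
rt=rect(mask(tp,*RED,(265,270,345,350)));print("bail top",rt,onplane(ct,rt[0],.1))
t0=cv2.cvtColor(cv2.imread("pics/top0.png"),6).astype(int)
cv2.imwrite("pics/w11.png",np.hstack([cv2.resize(tp[200:350,120:350],(400,261),interpolation=2),cv2.resize(sd[180:400,190:410],(400,400))[:261] if 0 else cv2.resize(sd[180:380,170:420],(400,320))[:261]])[:,:,::-1])
print(state()["wrist_force"],state()["time"])
E
```

```text
grip ((324.5, 225.5), (71.0, 19.0), 90.0) [ 0.51158666 -0.28236964]
bail top ((303.0, 314.5), (3.0, 34.0), 90.0) [[ 0.46399291 -0.00086338]]
[-0.30350931  0.00691959 -0.37738491] 41.8167
```

```bash
python3 -c "
from h import *
manip.finish_job();print(state()['time'])"
```

```text
the job is handed in; nothing more can be done
the job is handed in; nothing more can be done
```

The job is handed in, at about 42 s on the robot's clock; no verdict is reported.

**What I did:** I picked the tin off the board by its bail and set it on the middle of the mat. I took the scale from the grey stand, hooked the bail and held the tin about 22 mm clear for over 3 s. Then I lowered it, unhooked, and hung the scale back in its stand.

**Last checks:**
- **Hang:** the tin was still, with image jitter under 0.2 px. The height comes from wrist force, and the image shift agreed at about 21 mm.
- **Tin:** it stood upright after unhooking. A final top-view measurement put its bail about 2 mm from the mat's centre.
- **Scale:** it landed at the same tool height as when I picked it up (0.166 m). After release, its grip measured within 1 mm of its original place.
- **Robot:** after backing off, the gripper was open and clear, with wrist force near zero.

**Not confirmed:** the picture viewer's limit refused my last overview, so the end state rests on those measurements. The bystanders looked undisturbed wherever they appeared in earlier pictures, but I did not measure them afterwards. Estimates of the mat and tin centres along y differed by up to about 5 mm between the wrist and top cameras, well inside the 45 mm tolerance.

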